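Pull-test the insulator posts and load the nut pockets of a busbar support plate

TASK

First turn the clamp knob on the assembly plate clockwise to its stop; then tug every insulator post straight up with about 15 N, leaving the ones that hold drawn up where the tug left them and putting every post that comes out into the grey reject tray. Also slide each loose hex nut across the plate, without lifting it off, until it lies flat in a nut pocket, one per pocket. Leave the washer and the relay on the plate where they are.

Things in the scene. Friction and masses are not known exactly. Their poses are not given: they have to be found in the camera images.
- plate: fixed aluminium plate, 300 (x) x 400 (y) x 12 mm, its 6 mm wide rim 8 mm above its upper face; origin at the centre of its underside (upper face at z = 12 mm). Collars for posts in a row at x = +75, y = -160 to +160 mm, 80 mm apart (one may be empty); nut pockets at x = -85, y = -100, 0, +100 mm; clamp knob at x = -30, y = +162 mm
- clamp (a joint): quarter-turn clamp knob on the plate: 0 = open, grows as it is turned clockwise seen from above, 1.571 (quarter turn) = the stop, fully clamped. Stiffness about 0.12 N m, stays where it is left
- clamp_grip (a point): centre of the clamp knob's upright grip bar, on its turning axis, 22 mm above the plate's upper face; the bar is 44 mm long (along this point's x axis, which turns with the knob), 13 mm thick (y) and stands from 8 to 36 mm above the plate's upper face, on a 44 mm disc. With the clamp at 0 the bar lies along the plate's x axis
- post1_top (a point): centre of the top face (brass insert) of an upright beige ribbed insulator post, 24 mm diameter, z up along it. Its ribbed body, 45 mm long, hangs below this point and stands on a steel collar (38 mm diameter, 15 mm high), so untouched its top is 60 mm above the plate's upper face. Some posts are latched, some only stand loose in their collar: they look the same
- post2_top (a point): another such post. Any latched post stays put below 10 N of upward pull; above that it draws up 1.25 mm per further newton (some 6 to 9 mm at 15 N) and stays drawn up when released; pushing it down puts it back
- post3_top (a point): another such post. Any loose post (60 g) simply lifts out, with a 15 mm long, 16 mm wide spigot below its ribbed body; its collar, fixed to the plate, stays behind
- post4_top (a point): another such post, latched or loose
- post5_top (a point): another such post, latched or loose
- nut1: loose steel hex nut lying flat, 30 mm across flats, 35 mm across corners, 14 mm high, 60 g; origin at the centre of its underside, z up. Starts on the plate's upper face
- nut2: as nut1, another nut
- nut3: as nut1, another nut
- pocket1 (a point): centre of the floor of a round nut pocket in the plate: 40 mm diameter, 6 mm deep, so the floor is 6 mm below the plate's upper face
- pocket2 (a point): as pocket1, another pocket
- pocket3 (a point): as pocket1, another pocket
- tray: grey open reject tray, fixed, 130 (x) x 110 (y) mm outside, walls 4 mm thick and 35 mm high; origin at the centre of its underside. It stands to the left or the right of the plate
- carton: bystander: closed cardboard carton 130 x 110 x 50 mm, fixed, on the other side of the plate from the tray; origin at the centre of its underside
- washer: bystander: loose flat washer, 28 mm diameter, 4 mm thick, lying on the plate
- relay: bystander: small grey relay with a clear cap, 28 x 22 x 38 mm high, standing on the plate
Mind the look-alikes: they are no part of the job. What is shaped like the nut2 but purple is not meant.

How it is judged (in metres and radians):
On the way:
1. the clamp knob is turned clockwise to its stop (value of joint clamp above 1.35 rad), for 0.2 s.
At the end, for the whole second after the job is handed in: clamp knob within 0.22 rad of its stop; every post either standing in its collar drawn up 2.5 to 12.5 mm (a tug of 12 to 20 N) or, if it came out, in the tray; every nut flat in a pocket (within 8 mm of its centre, underside within 2.5 mm of its floor), at rest (value of joint clamp above 1.35 rad and ((x of post1_top in the frame of tray between -0.066 and 0.066 m and y of post1_top in the frame of tray between -0.056 and 0.056 m and z of post1_top in the frame of tray between 0 and 0.075 m) or (z of post1_top in the frame of plate between 0.0745 and 0.0845 m and angle between post1_top's own z axis and vertical below 0.04 rad and x of post1_top in the frame of plate between 0.07 and 0.08 m)) and ((x of post2_top in the frame of tray between -0.066 and 0.066 m and y of post2_top in the frame of tray between -0.056 and 0.056 m and z of post2_top in the frame of tray between 0 and 0.075 m) or (z of post2_top in the frame of plate between 0.0745 and 0.0845 m and angle between post2_top's own z axis and vertical below 0.04 rad and x of post2_top in the frame of plate between 0.07 and 0.08 m)) and ((x of post3_top in the frame of tray between -0.066 and 0.066 m and y of post3_top in the frame of tray between -0.056 and 0.056 m and z of post3_top in the frame of tray between 0 and 0.075 m) or (z of post3_top in the frame of plate between 0.0745 and 0.0845 m and angle between post3_top's own z axis and vertical below 0.04 rad and x of post3_top in the frame of plate between 0.07 and 0.08 m)) and ((x of post4_top in the frame of tray between -0.066 and 0.066 m and y of post4_top in the frame of tray between -0.056 and 0.056 m and z of post4_top in the frame of tray between 0 and 0.075 m) or (z of post4_top in the frame of plate between 0.0745 and 0.0845 m and angle between post4_top's own z axis and vertical below 0.04 rad and x of post4_top in the frame of plate between 0.07 and 0.08 m)) and ((x of post5_top in the frame of tray between -0.066 and 0.066 m and y of post5_top in the frame of tray between -0.056 and 0.056 m and z of post5_top in the frame of tray between 0 and 0.075 m) or (z of post5_top in the frame of plate between 0.0745 and 0.0845 m and angle between post5_top's own z axis and vertical below 0.04 rad and x of post5_top in the frame of plate between 0.07 and 0.08 m)) and ((horizontal distance between nut1 and pocket1 below 0.008 m and z of nut1 in the frame of pocket1 below 0.0025 m) or (horizontal distance between nut1 and pocket2 below 0.008 m and z of nut1 in the frame of pocket2 below 0.0025 m) or (horizontal distance between nut1 and pocket3 below 0.008 m and z of nut1 in the frame of pocket3 below 0.0025 m)) and angle between each of nut1, nut2, nut3's own z axis and vertical below 0.15 rad and linear speed of each of nut1, nut2, nut3 below 0.02 m/s and ((horizontal distance between nut2 and pocket1 below 0.008 m and z of nut2 in the frame of pocket1 below 0.0025 m) or (horizontal distance between nut2 and pocket2 below 0.008 m and z of nut2 in the frame of pocket2 below 0.0025 m) or (horizontal distance between nut2 and pocket3 below 0.008 m and z of nut2 in the frame of pocket3 below 0.0025 m)) and ((horizontal distance between nut3 and pocket1 below 0.008 m and z of nut3 in the frame of pocket1 below 0.0025 m) or (horizontal distance between nut3 and pocket2 below 0.008 m and z of nut3 in the frame of pocket2 below 0.0025 m) or (horizontal distance between nut3 and pocket3 below 0.008 m and z of nut3 in the frame of pocket3 below 0.0025 m))); the robot touches nothing.
It fails at once if a post pulled while the clamp knob is not turned home (value of joint clamp below 1.3 rad and z of any of post1_top, post2_top, post3_top, post4_top, post5_top in the frame of plate above 0.0735 m).
It fails at once if a nut lifted more than 20 mm off the plate instead of being slid (z of any of nut1, nut2, nut3 in the frame of plate above 0.032 m).
It fails at once if the washer or the relay pushed more than 30 mm from its place (distance of any of washer, relay from where it was at the start of the episode above 0.03 m).
Of post4, post5 only 1 to 2 are there at a start; the rules pass over those that are not, and their reading is None.
Of nut1, nut2, nut3 only 2 to 3 are there at a start; the rules pass over those that are not, and their reading is None.
At some moment in a run one of nut1, nut2, nut3 may be knocked a few centimetres aside while the robot is not near it.
Once in a run the grip may slacken for a moment while it holds something.
It also fails if it takes over 210 s, if anything falls off the work surface, if the arm or the gripper's body presses on something with over 40 N, if the wrist force passes 120 N, or if a joint passes its speed limit or range.

ROBOT

A 6-joint arm with a two-finger parallel gripper is mounted at the origin on the work surface. World frame = base frame: x ahead of the robot, y to its left, z up, the work surface at z = 0. Lengths are in m, angles in degrees, forces in N, time in s.
With the tool pointing down it reaches from about 0.4 to 0.825 m from the base axis. Payload 7 kg.
Tool frame: the origin (TCP) lies on the front face of the gripper's body, between the roots of the fingers; the fingertips stand 66 mm ahead of it and the grasp point (between the pads) lies 47 mm ahead of it; z points along the fingers, y is the line along which they close (so a half turn about z gives the same grasp; the last joint's range is limited). The gripper opens to 88 mm and grips with 3 to 60 N. Pads are 19 mm wide; open, the fingers measure 130 mm over their backs; the gripper's body (78 mm by 193 mm) begins 47 mm behind the grasp point.
Start: joints at [83.829, 20.546, 0.682, 0, -70.136, -16.507], TCP at [0.26, 0.623, 0.292] pointing down, gripper open.
Joint ranges: [-176.03, 176.03], [-82.01, 121.73], [-58.28, 71.71], [-173.87, 95.51], [-174.79, -0.11], [-173.66, 173.66]. Speed limits (degrees/s): [136.94, 136.94, 172.46, 180, 180, 180].

INTERFACE

Orientations are given as [roll, pitch, yaw] about the fixed x, y, z axes, in that order (R = Rz(yaw) Ry(pitch) Rx(roll)).
In Python, from plant import ctrl gives the robot as it stands.
- The arm moves only by the tool send_rows, never from a script. Its argument "deltas" is a list of rows, each a list of 2 entries, a list of its own where there are three numbers: the shift along the tool's x, y, z each as a share of 800 mm, from -1 to 1, then the turn about the tool's z as a share of 90 degrees, from -1 to 1. A call has exactly 5 rows; each row is the pose to reach, as a shift and turn from the pose commanded when the call began, along the tool's axes at that moment; what a row does not reach only later rows make up. A row lasts 1/12 s, in which the tool goes at most 41.7 mm and 7.16 degrees, less where a joint would pass 70% of its speed; a pose out of reach is approached as far as the arm can. A call with a number of a shift or a turn outside -1 to 1 is refused whole. A call with a gripper value outside its range is refused whole. "gripper" is the opening, from 0 (shut) to 1 (fully open), set as the call begins (left out, the last holds). The fingers move at their own pace and stop on an object; the grip force is fixed at half the most. Time passes only in rows, so rows that repeat a pose let the fingers close, or fill a call up. It gives the time, the measured TCP pose, the force, the opening and the grip force at its end, in the units of the state.
- ctrl.get_obs(): the state, without advancing time (a new reading comes with each control period).
- ctrl.snapshot(name): name is "scene" or "top" or "wrist"; returns a dict with "color" (480x640x3 uint8, red, green, blue), "vertical_fov" (degrees; the focal length in pixels is half the picture's height over the tangent of half this angle, whatever the lens; pixels are square), "cx", "cy" (the principal point, pixels), "rvec" (rotation vector, rad) and "tvec" (3), from world to camera coordinates, as OpenCV has them. Camera axes: x right, y down, z forward; pixel columns grow to the right and rows downward; lengths in m; the calibration is good to about 2 mm. A picture is of the moment at which its call begins. There is no depth.
- ctrl.close_job(): hands the job in; it is judged then, once.
Trained networks look in a picture, given as the dict that the camera call returned (one of the last four; its "shot" number tells which), for a name from the list of things; names that differ only in an ending like _2 or _b are one class to them, and where a whole thing is asked for, a point or a joint stands for the part that bears it (a point fixed in the world has none). Each returns a list of dicts, best first, with "conf" (0 to 1); they miss things now and then, are a little off and sometimes report something else, mostly with a low value. They report only what shows in the picture. A call takes as long as a camera call. They do not tell look-alikes from the thing itself.
- ctrl.boxes_of(picture, thing): "xy" ([column, row] as shares, 0 to 1, of the picture: columns of its width, rows of its height, amid what is visible of it).
- ctrl.cut_out(picture, thing): "pixels" (480x640 bool, what is visible of it) and "xy" ([column, row] as shares, 0 to 1, of the picture: columns of its width, rows of its height, amid what is visible of it).
The state is a dict: "clock": time; "joint_pos": joint angles; "qvel": joint speeds; "tau": joint torques, N m; "tool_pos": TCP position; "orientation": TCP orientation; "force": force on the tool from outside, world axes, zero at the start; "moment": the same for the moment, N m; "opening": finger opening in m; "gripper_force": force on a finger pad.
Only numpy, scipy, OpenCV 4.12 (cv2) and the standard library are available. Lean on these libraries where they do the work, as an engineer would, in place of code of your own. Each camera call takes 0.05 s, during which the arm holds its last target. There are 200 camera calls.

## Working session

There is one attempt and no reset: what is moved stays moved. The work goes in short steps, Python scripts to look and compute and a tool call to move; the robot and the scene stay as the last step left them, time stands still between calls to the robot, and variables do not carry over. Pictures are saved under pics/ and viewed, at most 14 in all, crops included, and the job is handed in when it is done.

Besides the shell and the picture viewer there is one more tool, called after ">>>" as name(argument=value, ...) on one line, values as JSON. send_rows: Moves the arm, as the interface text tells. Shift numbers are shares of 800 mm and turn numbers shares of 90 degrees, none past 1 either way. Its arguments: {"type":"object","properties":{"deltas":{"type":"array","items":{"type":"array"}},"gripper":{"type":"number"}},"required":["deltas"]}

```bash
ls; mkdir -p pics
cat > h.py <<'E'
import numpy as np, cv2
from plant import ctrl
def K(p):
    f=240/np.tan(np.radians(p["vertical_fov"])/2); return np.array([[f,0,p["cx"]],[0,f,p["cy"]],[0,0,1.]])
def RT(p): return cv2.Rodrigues(np.array(p["rvec"],float))[0],np.array(p["tvec"],float).reshape(3)
def ray(p,u,v,z):
    R,t=RT(p); d=R.T@np.linalg.inv(K(p))@[u,v,1.]; c=-R.T@t
    return c+d*(z-c[2])/d[2]
def proj(p,X):
    R,t=RT(p); q=K(p)@(R@np.array(X,float)+t); return q[:2]/q[2]
def save(p,n,crop=None,s=1):
    im=p["color"][:,:,::-1]
    if crop: a,b,c,d=crop; im=im[b:d,a:c]
    if s!=1: im=cv2.resize(im,None,fx=s,fy=s,interpolation=cv2.INTER_CUBIC)
    cv2.imwrite(f"pics/{n}.png",im)
E
python3 - <<'E'
from h import *
o=ctrl.get_obs(); print(o)
p=ctrl.snapshot("top"); save(p,"top1"); q=ctrl.snapshot("scene"); save(q,"scene1")
R,t=RT(p); print("cam",-R.T@t,R, p["vertical_fov"],p.get("shot"))
for n,z in [("plate",.012),("clamp_grip",.034),("post1_top",.072),("nut1",.026),("pocket1",.006),("tray",.02),("carton",.05),("washer",.016),("relay",.05)]:
    for d in ctrl.boxes_of(p,n):
        u,v=d["xy"][0]*640,d["xy"][1]*480
        print(n,round(d["conf"],2),round(u),round(v),ray(p,u,v,z).round(3))
E
```

```text
pics
{'clock': 0.0, 'joint_pos': array([ 8.38310284e+01,  2.05892992e+01,  6.32034844e-01, -2.11447020e-02,
       -7.01372520e+01, -1.65073459e+01]), 'qvel': array([-0.03967658,  0.03616822,  0.02724263,  0.1142359 ,  0.02276667,
       -0.105025  ]), 'tau': array([-7.50570180e-04, -5.82735193e+01,  2.93040454e+01,  6.99710503e+00,
        6.87916239e-03, -1.84010605e-04]), 'tool_pos': array([0.26008542, 0.62243816, 0.29123029]), 'orientation': array([ 1.79903731e+02, -7.80034914e-03, -2.26835116e+01]), 'force': array([-0.48453485, -0.15026069,  0.54682962]), 'moment': array([0.05758711, 0.05195575, 0.01612003]), 'gripper_force': 0.0, 'opening': 0.08773961668492276}
cam [ 0.41649521 -0.01590213  0.91706497] [[ 0.01232549 -0.99985449 -0.01179299]
 [-0.99581275 -0.01120557 -0.09072709]
 [ 0.09058174  0.01286187 -0.99580597]] 56.48683006311074 1
plate 0.78 295 216 [0.544 0.037 0.012]
plate 0.74 330 224 [ 0.529 -0.035  0.012]
clamp_grip 0.86 219 229 [0.514 0.187 0.034]
clamp_grip 0.32 297 216 [0.541 0.032 0.034]
post1_top 0.6 377 175 [ 0.617 -0.123  0.072]
nut1 0.75 334 223 [ 0.528 -0.042  0.026]
nut1 0.72 301 223 [0.528 0.023 0.026]
nut1 0.71 259 226 [0.52  0.108 0.026]
nut1 0.57 232 327 [0.32  0.157 0.026]
nut1 0.46 297 174 [0.628 0.034 0.026]
nut1 0.2 296 221 [0.531 0.035 0.026]
pocket1 0.94 294 221 [0.535 0.039 0.006]
pocket1 0.17 256 176 [0.629 0.12  0.006]
tray 0.64 131 237 [0.497 0.369 0.02 ]
carton 0.7 498 223 [ 0.529 -0.36   0.05 ]
carton 0.21 298 222 [0.527 0.028 0.05 ]
relay 0.62 376 238 [ 0.498 -0.124  0.05 ]
```

View pics/top1.png

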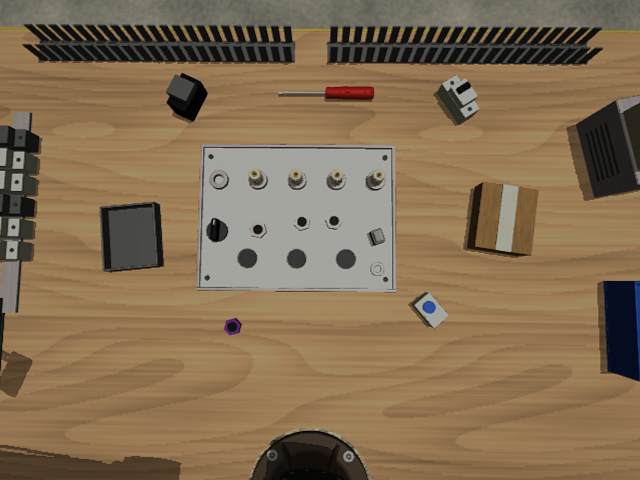

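```bash
python3 -c "
import cv2
im=cv2.imread('pics/top1.png')[120:360,180:440]; cv2.imwrite('pics/top1c.png',cv2.resize(im,(650,600),interpolation=2))"
```

```text
(no output)
```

View pics/top1c.png

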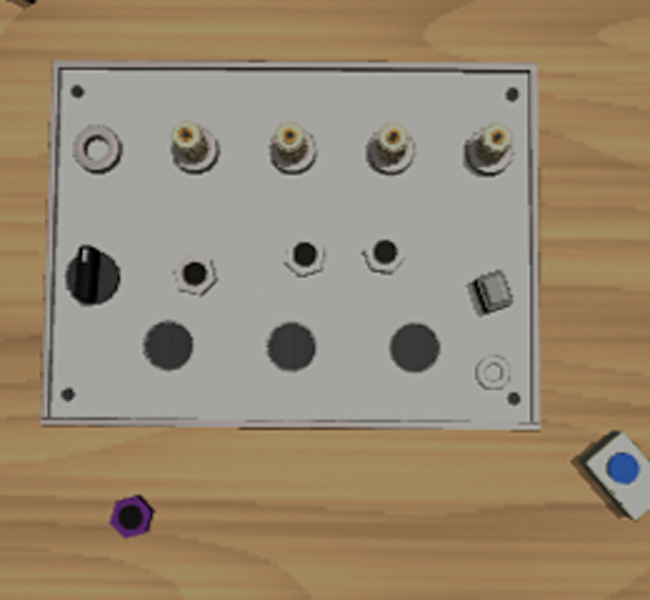

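The picture shows the plate with four posts at crop tops (185..497,135), and the empty collar at top left. Three steel nuts lie on the plate at full-picture pixels (258,229), (302,222) and (334,221). The purple nut at (232,327) lies off the plate and is the look-alike, so it is not meant. The tray is on the left and the relay (376,237) and washer (377,269) are on the right.

Run:
```python
from h import *
from scipy.optimize import least_squares
p=ctrl.snapshot("top")
g=cv2.cvtColor(p["color"],cv2.COLOR_RGB2GRAY)
obs=[];mod=[]
for (u,v),m in zip([(247,258),(296,259),(346,259)],[(-.085,.1),(-.085,0),(-.085,-.1)]):
    w=(g[v-15:v+16,u-15:u+16]<110); ys,xs=np.nonzero(w); c=(xs.mean()+u-15,ys.mean()+v-15); print(c,w.sum())
    obs.append(ray(p,*c,.012)[:2]);mod.append(m)
for (u,v),m in zip([(201.6,144.4),(394.8,146.4),(396,291.6),(196.8,290)],[(.15,.2),(.15,-.2),(-.15,-.2),(-.15,.2)]):
    obs.append(ray(p,u,v,.02)[:2]);mod.append(m)
obs=np.array(obs);mod=np.array(mod)
def f(x):
    c,s=np.cos(x[2]),np.sin(x[2]); return (mod@np.array([[c,s],[-s,c]])+x[:2]-obs).ravel()
r=least_squares(f,[.53,.03,0]); print(r.x,np.degrees(r.x[2]),f(r.x).reshape(-1,2).round(4))
for u,v in [(254,173.5),(295.5,173.5),(337,174),(378.5,174.5)]: print("post",ray(p,u,v,.072).round(3))
for u,v in [(258,229),(302,222.5),(334,221.5)]: print("nut",ray(p,u,v,.026).round(3))
for u,v in [(100,206),(160,203),(163,267),(106,271)]: print("tray",ray(p,u,v,.035).round(3))
print("relay",ray(p,376,237,.05),"washer",ray(p,377,269,.016))
```

```text
(np.float64(246.841059602649), np.float64(257.9006622516556)) 302
(np.float64(296.15488215488216), np.float64(258.3400673400673)) 297
(np.float64(345.41503267973854), np.float64(258.6862745098039)) 306
[0.54170843 0.03273733 0.00169974] 0.09738805548935198 [[-0.0008 -0.0007]
 [-0.0009 -0.0005]
 [-0.0012 -0.0008]
 [ 0.0015  0.0015]
 [ 0.0029 -0.001 ]
 [-0.0013 -0.0003]
 [-0.0002  0.0019]]
post [0.617 0.114 0.072]
post [0.618 0.034 0.072]
post [ 0.618 -0.046  0.072]
post [ 0.618 -0.126  0.072]
nut [0.515 0.11  0.026]
nut [0.529 0.022 0.026]
nut [ 0.532 -0.043  0.026]
tray [0.557 0.427 0.035]
tray [0.564 0.307 0.035]
tray [0.436 0.295 0.035]
tray [0.427 0.408 0.035]
relay [ 0.49924576 -0.12374026  0.05      ] washer [ 0.43792551 -0.12996999  0.016     ]
```

>>> send_rows(deltas=[[[0.04, 0.03, 0], -0.05], [[0.08, 0.06, 0], -0.1], [[0.12, 0.09, 0], -0.15], [[0.16, 0.12, 0], -0.2], [[0.199, 0.149, 0], -0.252]], gripper=0.6)

```text
clock: 1.02
tool_pos: [0.3617, 0.4497, 0.2924]
orientation: [-180.0, -0.0, 0.2]
force: [1.2, 0.2, 0.4]
opening: 0.06
gripper_force: 0.0
```

>>> send_rows(deltas=[[[0.02, 0.034, 0], 0], [[0.04, 0.068, 0], 0], [[0.06, 0.102, 0], 0], [[0.08, 0.136, 0], 0], [[0.1, 0.17, 0], 0]])

```text
clock: 1.43
tool_pos: [0.4417, 0.314, 0.2925]
orientation: [-180.0, -0.0, 0.0]
force: [0.7, -0.3, 0.4]
opening: 0.0527
gripper_force: 0.0
```

>>> send_rows(deltas=[[[0.02, 0.035, 0.02], 0], [[0.04, 0.07, 0.03], 0], [[0.06, 0.105, 0.04], 0], [[0.089, 0.151, 0.05], 0], [[0.089, 0.151, 0.05], 0]])

```text
clock: 1.85
tool_pos: [0.5137, 0.19, 0.2507]
orientation: [179.9, 0.1, -0.2]
force: [0.1, 0.8, -0.3]
opening: 0.0529
gripper_force: 0.0
```

Run:
```python
from h import *
o=ctrl.get_obs(); print(o["clock"],o["tool_pos"],o["orientation"],o["joint_pos"],o["force"])
p=ctrl.snapshot("wrist"); save(p,"w1"); R,t=RT(p); print("cam",-R.T@t,R.round(3),p["vertical_fov"])
for n,z in [("clamp_grip",.048),("nut1",.026),("pocket1",.012),("post1_top",.072)]:
    for d in ctrl.boxes_of(p,n):
        u,v=d["xy"][0]*640,d["xy"][1]*480
        print(n,round(d["conf"],2),round(u),round(v),ray(p,u,v,z).round(3))
```

```text
1.85 [0.51371507 0.18999748 0.25074164] [ 1.79891963e+02  1.01711441e-01 -2.00443243e-01] [ 4.08040004e+01  1.05039831e+01 -1.88397740e+01  1.69502150e-02
 -6.08038865e+01  4.89873648e+01] [ 0.07419586  0.75311237 -0.28141437]
cam [0.59844785 0.19000629 0.34394198] [[-0.004 -1.     0.002]
 [-0.95   0.004  0.312]
 [-0.312 -0.    -0.95 ]] 62.40949063341701
clamp_grip 0.63 310 211 [0.52  0.196 0.048]
nut1 0.98 351 394 [0.331 0.158 0.026]
nut1 0.8 517 190 [0.531 0.028 0.026]
nut1 0.74 412 211 [0.514 0.112 0.026]
nut1 0.68 598 185 [ 0.535 -0.038  0.026]
pocket1 0.69 443 163 [0.551 0.086 0.012]
pocket1 0.54 427 78 [0.618 0.104 0.012]
post1_top 0.27 442 161 [0.561 0.105 0.072]
```

View pics/w1.png

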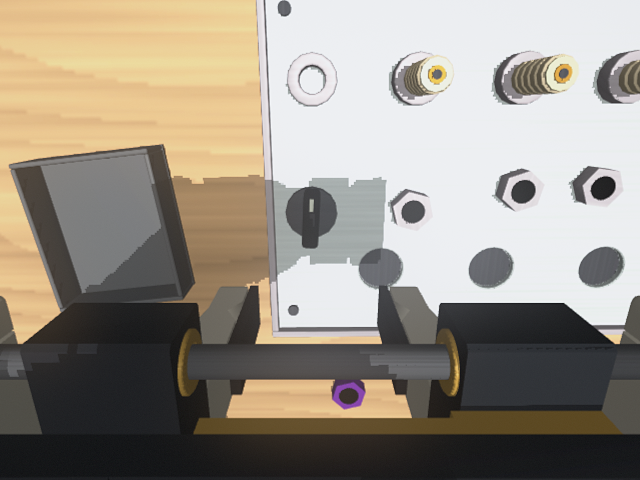

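The wrist view shows the knob at (311,212), the tray on the left, and the steel nuts at (411,209), (519,190) and (598,186). The purple one at (348,395) is off the plate.

>>> send_rows(deltas=[[[0, 0, 0.04], 0], [[0, 0, 0.08], 0], [[0, 0, 0.12], 0], [[0, 0, 0.15], 0], [[0, 0, 0.17], 0]])

```text
clock: 2.52
tool_pos: [0.511, 0.1955, 0.114]
orientation: [179.9, 0.1, 0.1]
force: [-0.4, 0.4, 0.2]
opening: 0.0524
gripper_force: 0.0
```

>>> send_rows(deltas=[[[0, 0, 0.01], 0], [[0, 0, 0.02], 0], [[0, 0, 0.031], 0], [[0, 0, 0.031], 0], [[0, 0, 0.031], 0]])

```text
clock: 2.93
tool_pos: [0.5125, 0.195, 0.0917]
orientation: [-180.0, -0.0, 0.0]
force: [-0.3, 0.6, 0.4]
opening: 0.0524
gripper_force: 0.0
```

>>> send_rows(deltas=[[[0, 0, 0], 0], [[0, 0, 0], 0], [[0, 0, 0], 0], [[0, 0, 0], 0], [[0, 0, 0], 0]], gripper=0)

```text
clock: 3.35
tool_pos: [0.5125, 0.1947, 0.0917]
orientation: [-180.0, -0.0, -0.0]
force: [-0.9, 0.1, -0.4]
opening: 0.0249
gripper_force: 0.0
```

>>> send_rows(deltas=[[[0, 0, 0], 0], [[0, 0, 0], 0], [[0, 0, 0], 0], [[0, 0, 0], 0], [[0, 0, 0], 0]])

```text
clock: 3.77
tool_pos: [0.5125, 0.1955, 0.0915]
orientation: [-179.9, -0.0, 0.0]
force: [-2.4, 4.9, 0.9]
opening: 0.0125
gripper_force: 29.5
```

>>> send_rows(deltas=[[[0, 0, 0], 0.07], [[0, 0, 0], 0.14], [[0, 0, 0], 0.21], [[0, 0, 0], 0.28], [[0, 0, 0], 0.35]])

```text
clock: 4.18
tool_pos: [0.5123, 0.195, 0.0915]
orientation: [-180.0, 0.0, -31.8]
force: [-1.9, 3.2, 2.8]
opening: 0.0129
gripper_force: 29.9
```

>>> send_rows(deltas=[[[0, 0, 0], 0.07], [[0, 0, 0], 0.14], [[0, 0, 0], 0.21], [[0, 0, 0], 0.28], [[0, 0, 0], 0.35]])

```text
clock: 4.6
tool_pos: [0.5119, 0.1946, 0.0915]
orientation: [180.0, 0.0, -63.3]
force: [-4.9, 1.8, 5.0]
opening: 0.0131
gripper_force: 29.9
```

>>> send_rows(deltas=[[[0, 0, 0], 0.07], [[0, 0, 0], 0.14], [[0, 0, 0], 0.21], [[0, 0, 0], 0.28], [[0, 0, 0], 0.32]])

```text
clock: 5.02
tool_pos: [0.5114, 0.1944, 0.0915]
orientation: [179.9, -0.1, -92.1]
force: [-6.1, 1.8, 6.5]
opening: 0.013
gripper_force: 30.7
```

>>> send_rows(deltas=[[[0, 0, 0], 0], [[0, 0, 0], 0], [[0, 0, 0], 0], [[0, 0, 0], 0], [[0, 0, 0], 0]])

```text
clock: 5.43
tool_pos: [0.5114, 0.1943, 0.0915]
orientation: [179.9, -0.1, -91.7]
force: [-6.2, 1.9, 5.9]
opening: 0.0127
gripper_force: 30.3
```

```bash
python3 -c "
from h import *
o=ctrl.get_obs();print(o['moment'],o['force'],o['orientation'],o['opening'],o['joint_pos'])"
```

```text
[0.64837693 2.22427765 0.51224203] [-6.18341845  1.88695108  5.85654503] [ 1.79912159e+02 -6.04365965e-02 -9.17354997e+01] 0.012739631782863596 [ 4.13190792e+01  2.10695586e+01 -2.91267601e+01 -2.46380887e-02
 -3.99091291e+01 -4.30357118e+01]
```

>>> send_rows(deltas=[[[0, 0, 0], 0], [[0, 0, 0], 0], [[0, 0, 0], 0], [[0, 0, 0], -0.02], [[0, 0, 0], -0.02]], gripper=0.6)

```text
clock: 5.85
tool_pos: [0.5126, 0.1946, 0.0913]
orientation: [-180.0, -0.0, -89.9]
force: [-0.5, -0.2, -0.7]
opening: 0.0409
gripper_force: 0.0
```

>>> send_rows(deltas=[[[0, 0, -0.03], 0], [[0, 0, -0.06], 0], [[0, 0, -0.09], 0], [[0, 0, -0.125], 0], [[0, 0, -0.125], 0]])

```text
clock: 6.27
tool_pos: [0.5148, 0.1959, 0.1968]
orientation: [-179.6, 0.2, -90.0]
force: [0.3, 1.0, -0.4]
opening: 0.0521
gripper_force: 0.0
```

>>> send_rows(deltas=[[[0.03, -0.035, 0], 0], [[0.06, -0.07, 0], 0], [[0.09, -0.11, 0], 0], [[0.103, -0.131, 0], 0], [[0.103, -0.131, 0], 0]])

```text
clock: 6.68
tool_pos: [0.6201, 0.1098, 0.1906]
orientation: [-180.0, -0.0, -90.2]
force: [0.3, -0.7, 0.0]
opening: 0.0529
gripper_force: 0.0
```

Run:
```python
from h import *
o=ctrl.get_obs(); print(o["clock"],o["tool_pos"],o["orientation"],o["joint_pos"],o["force"])
p=ctrl.snapshot("wrist"); save(p,"w2"); 
for y in [.1127,.0327,-.0473,-.1273]: print("pred",proj(p,[.6167,y,.072]))
print("knob", proj(p,[.5117,.1948,.048]))
```

```text
6.6833 [0.62009229 0.10978875 0.19056058] [-1.79979348e+02 -4.27271299e-02 -9.02158953e+01] [ 27.79739965  20.88629313 -12.93265106   0.05707747 -56.18290431
 -28.04505408] [ 0.3249888  -0.67443709  0.00880569]
pred [323.980259   264.25228002]
pred [324.10074572 120.05300503]
pred [324.25461969 -64.10436536]
pred [ 324.45799053 -307.49989638]
knob [473.75525496 359.60520481]
```

View pics/w2.png

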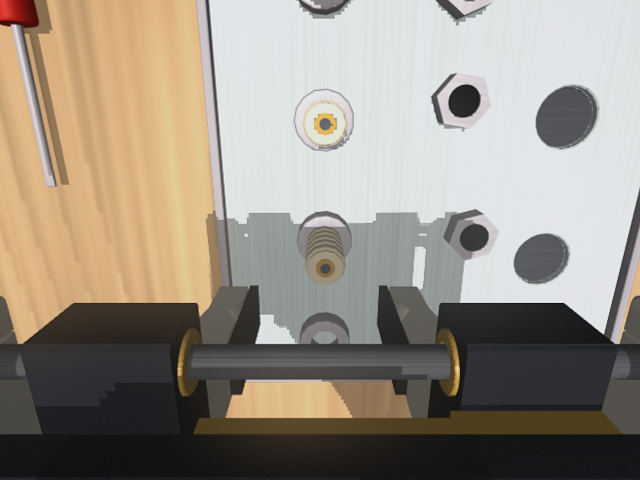

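The wrist view shows post 1 at (325,267), within 3 px of the prediction, and post 2 at (325,123). Going down to tug post 1.

>>> send_rows(deltas=[[[-0.001, 0, 0.03], 0], [[-0.001, 0, 0.06], 0], [[-0.001, 0, 0.09], 0], [[-0.001, 0, 0.108], 0], [[-0.001, 0, 0.108], 0]])

```text
clock: 7.15
tool_pos: [0.6147, 0.1127, 0.1014]
orientation: [179.7, -0.1, -90.0]
force: [-0.5, -0.1, -0.1]
opening: 0.0526
gripper_force: 0.0
```

>>> send_rows(deltas=[[[0, 0, 0], 0], [[0, 0, 0], 0], [[0, 0, 0], 0], [[0, 0, 0], 0], [[0, 0, 0], 0]], gripper=0)

```text
clock: 7.57
tool_pos: [0.6173, 0.1132, 0.106]
orientation: [-179.9, 0.0, -90.0]
force: [-12.6, 3.4, 10.1]
opening: 0.0248
gripper_force: 6.7
```

>>> send_rows(deltas=[[[0, 0, 0], 0], [[0, 0, 0], 0], [[0, 0, 0], 0], [[0, 0, 0], 0], [[0, 0, 0], 0]])

```text
clock: 7.98
tool_pos: [0.6166, 0.1132, 0.1059]
orientation: [180.0, 0.0, -90.0]
force: [-4.1, -0.0, 5.4]
opening: 0.0233
gripper_force: 30.0
```

>>> send_rows(deltas=[[[0, 0, -0.002], 0], [[0, 0, -0.004], 0], [[0, 0, -0.006], 0], [[0, 0, -0.008], 0], [[0, 0, -0.009], 0]])

```text
clock: 8.4
tool_pos: [0.6166, 0.1131, 0.1113]
orientation: [179.9, -0.0, -90.0]
force: [1.2, 3.3, -15.2]
opening: 0.0235
gripper_force: 30.0
```

>>> send_rows(deltas=[[[0, 0, 0], 0], [[0, 0, 0], 0], [[0, 0, 0], 0], [[0, 0, 0], 0], [[0, 0, 0], 0]])

```text
clock: 8.82
tool_pos: [0.6167, 0.1131, 0.1116]
orientation: [179.9, -0.0, -90.0]
force: [-0.6, 4.7, -15.2]
opening: 0.0232
gripper_force: 30.0
```

Post 1 is latched: 15.2 N and drawn up about 6.5 mm. Next, post 2.

>>> send_rows(deltas=[[[0, 0, 0], 0], [[0, 0, 0], 0], [[0, 0, 0], 0], [[0, 0, 0], 0], [[0, 0, 0], 0]], gripper=0.6)

```text
clock: 9.23
tool_pos: [0.6178, 0.1129, 0.1132]
orientation: [-179.9, 0.0, -90.0]
force: [-0.6, -0.1, 0.9]
opening: 0.0499
gripper_force: 0.0
```

>>> send_rows(deltas=[[[0, 0, -0.03], 0], [[0, 0, -0.06], 0], [[0, 0, -0.1], 0], [[0.03, 0, -0.1], 0], [[0.06, 0, -0.1], 0]])

```text
clock: 9.65
tool_pos: [0.6186, 0.0657, 0.1952]
orientation: [-179.7, 0.1, -89.9]
force: [-0.6, -0.4, -1.2]
opening: 0.0527
gripper_force: 0.0
```

>>> send_rows(deltas=[[[0.04, 0, 0], 0], [[0.04, 0, 0.03], 0], [[0.04, 0, 0.07], 0], [[0.04, 0, 0.1], 0], [[0.04, 0, 0.109], 0]])

```text
clock: 10.07
tool_pos: [0.6154, 0.032, 0.1017]
orientation: [179.7, -0.1, -90.1]
force: [-0.7, -0.3, -0.7]
opening: 0.0528
gripper_force: 0.0
```

>>> send_rows(deltas=[[[0, 0, 0], 0], [[0, 0, 0], 0], [[0, 0, 0], 0], [[0, 0, 0], 0], [[0, 0, 0], 0]], gripper=0)

```text
clock: 10.48
tool_pos: [0.6175, 0.0333, 0.1064]
orientation: [-179.9, 0.0, -90.0]
force: [-12.4, 2.1, 9.0]
opening: 0.0246
gripper_force: 6.2
```

>>> send_rows(deltas=[[[0, 0, 0], 0], [[0, 0, 0], 0], [[0, 0, 0], 0], [[0, 0, 0], 0], [[0, 0, 0], 0]])

```text
clock: 10.9
tool_pos: [0.6169, 0.0333, 0.1063]
orientation: [-180.0, 0.0, -90.0]
force: [-4.0, 1.3, 6.0]
opening: 0.0234
gripper_force: 30.0
```

>>> send_rows(deltas=[[[0, 0, -0.002], 0], [[0, 0, -0.004], 0], [[0, 0, -0.006], 0], [[0, 0, -0.008], 0], [[0, 0, -0.009], 0]])

```text
clock: 11.32
tool_pos: [0.6169, 0.0333, 0.1115]
orientation: [179.9, 0.0, -90.0]
force: [2.2, 2.9, -14.6]
opening: 0.0235
gripper_force: 30.0
```

>>> send_rows(deltas=[[[0, 0, 0], 0], [[0, 0, 0], 0], [[0, 0, 0], 0], [[0, 0, 0], 0], [[0, 0, 0], 0]])

```text
clock: 11.73
tool_pos: [0.6169, 0.0332, 0.1118]
orientation: [180.0, 0.0, -90.0]
force: [1.4, 5.4, -15.0]
opening: 0.0233
gripper_force: 30.0
```

Post 2 is latched too. Same sequence for post 3.

>>> send_rows(deltas=[[[0, 0, 0], 0], [[0, 0, 0], 0], [[0, 0, 0], 0], [[0, 0, 0], 0], [[0, 0, 0], 0]], gripper=0.6)

```text
clock: 12.15
tool_pos: [0.6177, 0.0328, 0.1132]
orientation: [-179.9, 0.0, -90.0]
force: [0.5, -0.2, -0.7]
opening: 0.0497
gripper_force: 0.0
```

>>> send_rows(deltas=[[[0, 0, -0.03], 0], [[0, 0, -0.06], 0], [[0, 0, -0.1], 0], [[0.03, 0, -0.1], 0], [[0.06, 0, -0.1], 0]])

```text
clock: 12.57
tool_pos: [0.6186, -0.0145, 0.1953]
orientation: [-179.7, 0.1, -89.9]
force: [0.5, 0.7, -0.2]
opening: 0.0524
gripper_force: 0.0
```

>>> send_rows(deltas=[[[0.04, 0, 0], 0], [[0.04, 0, 0.03], 0], [[0.04, 0, 0.07], 0], [[0.04, 0, 0.1], 0], [[0.04, 0, 0.109], 0]])

```text
clock: 12.98
tool_pos: [0.6152, -0.0477, 0.1017]
orientation: [179.7, -0.0, -90.1]
force: [-0.3, 0.1, -0.6]
opening: 0.0527
gripper_force: 0.0
```

>>> send_rows(deltas=[[[0, 0, 0], 0], [[0, 0, 0], 0], [[0, 0, 0], 0], [[0, 0, 0], 0], [[0, 0, 0], 0]], gripper=0)

```text
clock: 13.4
tool_pos: [0.618, -0.0467, 0.1065]
orientation: [-179.9, 0.0, -90.0]
force: [-1.3, -0.8, 0.0]
opening: 0.0248
gripper_force: 0.0
```

>>> send_rows(deltas=[[[0, 0, 0], 0], [[0, 0, 0], 0], [[0, 0, 0], 0], [[0, 0, 0], 0], [[0, 0, 0], 0]])

```text
clock: 13.82
tool_pos: [0.6179, -0.0467, 0.1064]
orientation: [-179.9, 0.0, -90.0]
force: [-1.7, 1.0, 6.3]
opening: 0.0233
gripper_force: 30.0
```

>>> send_rows(deltas=[[[0, 0, -0.002], 0], [[0, 0, -0.004], 0], [[0, 0, -0.006], 0], [[0, 0, -0.008], 0], [[0, 0, -0.009], 0]])

```text
clock: 14.23
tool_pos: [0.6172, -0.047, 0.1123]
orientation: [-180.0, -0.0, -90.0]
force: [0.0, 0.5, -0.0]
opening: 0.0236
gripper_force: 30.0
```

>>> send_rows(deltas=[[[0, 0, 0], 0], [[0, 0, 0], 0], [[0, 0, 0], 0], [[0, 0, 0], 0], [[0, 0, 0], 0]])

```text
clock: 14.65
tool_pos: [0.6171, -0.047, 0.112]
orientation: [180.0, -0.0, -90.0]
force: [1.0, -0.7, -1.1]
opening: 0.0238
gripper_force: 3.0
```

Post 3 is loose, and the grip slackened just now. I'll wait for it to recover.

>>> send_rows(deltas=[[[0, 0, 0], 0], [[0, 0, 0], 0], [[0, 0, 0], 0], [[0, 0, 0], 0], [[0, 0, 0], 0]])

```text
clock: 15.07
tool_pos: [0.6172, -0.047, 0.1122]
orientation: [180.0, -0.0, -90.0]
force: [0.9, 0.4, -0.3]
opening: 0.0232
gripper_force: 30.0
```

>>> send_rows(deltas=[[[0, 0, 0], 0], [[0, 0, 0], 0], [[0, 0, 0], 0], [[0, 0, 0], 0], [[0, 0, 0], 0]])

```text
clock: 15.48
tool_pos: [0.6172, -0.0469, 0.1122]
orientation: [-180.0, 0.0, -90.0]
force: [-0.2, -0.1, 0.6]
opening: 0.0233
gripper_force: 30.0
```

>>> send_rows(deltas=[[[0, 0, -0.02], 0], [[0, 0, -0.06], 0], [[0, 0, -0.1], 0], [[0, 0, -0.14], 0], [[0, 0, -0.188], 0]])

```text
clock: 15.9
tool_pos: [0.6163, -0.047, 0.2629]
orientation: [179.9, -0.0, -90.0]
force: [1.5, -0.5, -0.6]
opening: 0.0236
gripper_force: 30.0
```

>>> send_rows(deltas=[[[-0.03, 0.01, 0], 0], [[-0.06, 0.02, 0], 0], [[-0.1, 0.035, 0], 0], [[-0.14, 0.05, 0], 0], [[-0.18, 0.065, 0], 0]])

```text
clock: 16.32
tool_pos: [0.5644, 0.098, 0.2627]
orientation: [-180.0, 0.0, -90.0]
force: [1.1, 0.6, -0.6]
opening: 0.0235
gripper_force: 30.0
```

>>> send_rows(deltas=[[[-0.04, 0.014, 0], 0], [[-0.08, 0.028, 0], 0], [[-0.12, 0.042, 0], 0], [[-0.16, 0.056, 0], 0], [[-0.2, 0.07, 0], 0]])

```text
clock: 16.73
tool_pos: [0.5083, 0.2585, 0.2628]
orientation: [-180.0, 0.0, -90.0]
force: [1.2, 0.1, -0.5]
opening: 0.0234
gripper_force: 30.0
```

>>> send_rows(deltas=[[[-0.04, 0.015, 0], 0], [[-0.08, 0.03, 0], 0], [[-0.115, 0.049, 0], 0], [[-0.135, 0.049, 0], 0], [[-0.135, 0.049, 0], 0]])

```text
clock: 17.15
tool_pos: [0.4694, 0.3681, 0.2624]
orientation: [-180.0, 0.0, -89.8]
force: [0.5, 0.4, -0.2]
opening: 0.0235
gripper_force: 30.0
```

Run:
```python
from h import *
o=ctrl.get_obs(); print(o["clock"],o["tool_pos"],o["orientation"],o["force"],o["opening"])
p=ctrl.snapshot("wrist"); save(p,"w3")
```

```text
17.15 [0.4694103  0.36808219 0.26243908] [-1.79973294e+02  2.64158502e-02 -8.98088028e+01] [ 0.53567286  0.3552665  -0.16152255] 0.02354821977245698
```

View pics/w3.png

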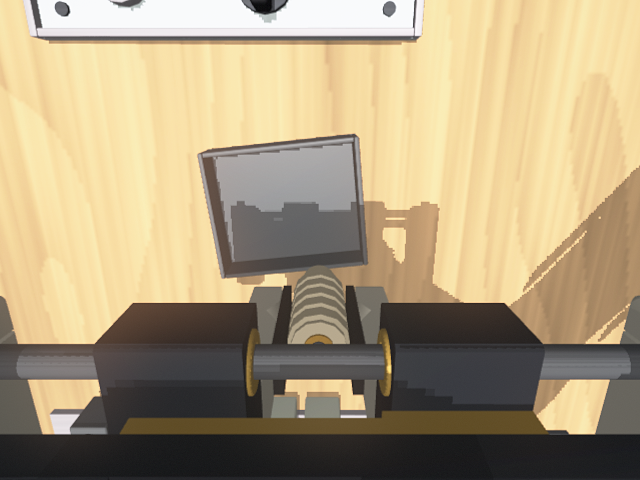

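The post is held, and the tray rim corners show at (200,153), (357,135), (367,264) and (224,277). I'll check those against the world frame.

Run:
```python
from h import *
p=ctrl.snapshot("wrist")
c=[ray(p,u,v,.035)[:2] for u,v in [(200,153),(357,135),(367,264),(224,277)]]
print(np.round(c,3),np.mean(c,0))
```

```text
[[0.564 0.319]
 [0.439 0.304]
 [0.427 0.414]
 [0.552 0.427]] [0.49558098 0.36595351]
```

>>> send_rows(deltas=[[[0, 0, 0.04], 0], [[0, 0, 0.08], 0], [[0, 0, 0.12], 0], [[0, 0, 0.15], 0], [[0, 0, 0.175], 0]])

```text
clock: 17.67
tool_pos: [0.4701, 0.363, 0.1206]
orientation: [179.9, -0.1, -90.1]
force: [0.1, -0.5, -0.8]
opening: 0.0232
gripper_force: 30.0
```

>>> send_rows(deltas=[[[0, 0, 0.01], 0], [[0, 0, 0.022], 0], [[0, 0, 0.022], 0], [[0, 0, 0.022], 0], [[0, 0, 0.022], 0]])

```text
clock: 18.08
tool_pos: [0.4706, 0.3655, 0.1063]
orientation: [-179.9, 0.1, -90.0]
force: [-0.0, 0.4, -0.0]
opening: 0.0231
gripper_force: 30.0
```

>>> send_rows(deltas=[[[0, 0, 0], 0], [[0, 0, 0], 0], [[0, 0, 0], 0], [[0, 0, 0], 0], [[0, 0, 0], 0]], gripper=0.6)

```text
clock: 18.5
tool_pos: [0.47, 0.3652, 0.1053]
orientation: [-180.0, 0.0, -90.0]
force: [0.0, -0.0, -0.6]
opening: 0.0497
gripper_force: 0.0
```

>>> send_rows(deltas=[[[0, 0, -0.03], 0], [[0, 0, -0.06], 0], [[0, 0, -0.1], 0], [[0, 0, -0.15], 0], [[0, 0, -0.197], 0]])

```text
clock: 18.92
tool_pos: [0.4697, 0.3647, 0.2642]
orientation: [180.0, -0.0, -90.0]
force: [0.8, 1.9, -0.1]
opening: 0.0522
gripper_force: 0.0
```

Run:
```python
from h import *
p=ctrl.snapshot("top"); save(p,"top2",(80,120,420,320),2)
for y in [.1137,.0337,-.0473,-.1263]: print("pred",(proj(p,[.6167,y,.078])-[80,120])*2)
```

```text
pred [347.18282411 106.33445277]
pred [430.69869117 107.11519252]
pred [515.4637191  107.90760992]
pred [598.33540619 108.68232761]
```

View pics/top2.png

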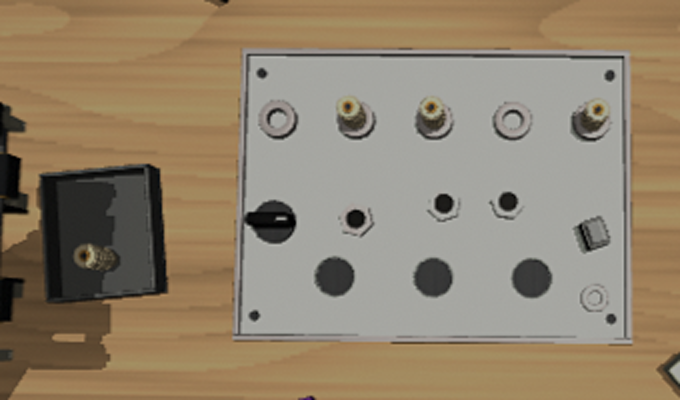

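Post 3 stands in the tray at (95,257), the knob lies across at (268,219), and posts 1 and 2 show their tops at the drawn-up height. Next, post 4.

>>> send_rows(deltas=[[[0.045, -0.0135, 0], 0], [[0.09, -0.027, 0], 0], [[0.135, -0.04, 0], 0], [[0.18, -0.054, 0], 0], [[0.225, -0.067, 0], 0]])

```text
clock: 19.38
tool_pos: [0.5237, 0.1835, 0.2628]
orientation: [-180.0, 0.0, -90.0]
force: [0.2, 0.1, 0.4]
opening: 0.0526
gripper_force: 0.0
```

>>> send_rows(deltas=[[[0.045, -0.0135, 0], 0], [[0.09, -0.027, 0], 0], [[0.135, -0.04, 0], 0], [[0.18, -0.054, 0], 0], [[0.225, -0.067, 0], 0]])

```text
clock: 19.8
tool_pos: [0.5774, 0.0032, 0.2628]
orientation: [-180.0, 0.0, -90.0]
force: [1.4, 1.0, -0.6]
opening: 0.0526
gripper_force: 0.0
```

>>> send_rows(deltas=[[[0.045, -0.0135, 0], 0], [[0.09, -0.027, 0], 0], [[0.135, -0.04, 0], 0], [[0.165, -0.05, 0], 0], [[0.165, -0.05, 0.03], 0]])

```text
clock: 20.22
tool_pos: [0.6203, -0.1315, 0.2424]
orientation: [-179.6, -0.1, -90.1]
force: [1.4, 1.0, 0.9]
opening: 0.0527
gripper_force: 0.0
```

>>> send_rows(deltas=[[[0, 0, 0.03], 0], [[0, 0, 0.07], 0], [[0, 0, 0.11], 0], [[0, 0, 0.14], 0], [[0, 0, 0.1675], 0]])

```text
clock: 20.63
tool_pos: [0.6165, -0.1271, 0.1026]
orientation: [179.9, -0.0, -90.0]
force: [0.1, 0.1, 0.6]
opening: 0.0526
gripper_force: 0.0
```

>>> send_rows(deltas=[[[0, 0, 0], 0], [[0, 0, 0], 0], [[0, 0, 0], 0], [[0, 0, 0], 0], [[0, 0, 0], 0]], gripper=0)

```text
clock: 21.05
tool_pos: [0.618, -0.1269, 0.1064]
orientation: [-179.9, 0.0, -90.0]
force: [-7.1, 1.4, 6.6]
opening: 0.0252
gripper_force: 4.7
```

>>> send_rows(deltas=[[[0, 0, 0], 0], [[0, 0, 0], 0], [[0, 0, 0], 0], [[0, 0, 0], 0], [[0, 0, 0], 0]])

```text
clock: 21.47
tool_pos: [0.6174, -0.1269, 0.1063]
orientation: [-179.9, 0.0, -90.0]
force: [-3.1, 1.4, 5.5]
opening: 0.0232
gripper_force: 30.0
```

>>> send_rows(deltas=[[[0, 0, -0.002], 0], [[0, 0, -0.004], 0], [[0, 0, -0.006], 0], [[0, 0, -0.008], 0], [[0, 0, -0.009], 0]])

```text
clock: 21.88
tool_pos: [0.6174, -0.1269, 0.1113]
orientation: [180.0, 0.0, -90.0]
force: [4.9, -1.0, -15.6]
opening: 0.0235
gripper_force: 30.0
```

>>> send_rows(deltas=[[[0, 0, 0], 0], [[0, 0, 0], 0], [[0, 0, 0], 0], [[0, 0, 0], 0], [[0, 0, 0], 0]])

```text
clock: 22.3
tool_pos: [0.6174, -0.1269, 0.1114]
orientation: [-180.0, 0.0, -90.0]
force: [5.6, -1.9, -13.3]
opening: 0.0232
gripper_force: 30.0
```

Post 4 is latched, so all four are tugged. Raising and turning back to yaw 0 to look at the nuts.

>>> send_rows(deltas=[[[0, 0, 0], 0], [[0, 0, 0], 0], [[0, 0, 0], 0], [[0, 0, 0], 0], [[0, 0, 0], 0]], gripper=0.6)

```text
clock: 22.72
tool_pos: [0.6173, -0.127, 0.1125]
orientation: [-180.0, -0.0, -90.0]
force: [-0.4, 0.5, -0.3]
opening: 0.0495
gripper_force: 0.0
```

>>> send_rows(deltas=[[[0, 0, -0.03], 0], [[0, 0, -0.06], 0], [[0, 0, -0.1], 0], [[0, 0, -0.14], 0], [[0, 0, -0.18], 0]])

```text
clock: 23.13
tool_pos: [0.6168, -0.127, 0.2575]
orientation: [180.0, -0.0, -90.0]
force: [-0.4, -0.5, -0.2]
opening: 0.0523
gripper_force: 0.0
```

>>> send_rows(deltas=[[[-0.04, 0.026, 0], -0.07], [[-0.08, 0.052, 0], -0.14], [[-0.12, 0.078, 0], -0.21], [[-0.16, 0.104, 0], -0.28], [[-0.196, 0.129, 0], -0.35]])

```text
clock: 23.55
tool_pos: [0.5127, 0.031, 0.2562]
orientation: [-180.0, -0.0, -58.2]
force: [1.0, 1.2, 0.8]
opening: 0.0529
gripper_force: 0.0
```

>>> send_rows(deltas=[[[0, 0, 0], -0.07], [[0, 0, 0], -0.14], [[0, 0, 0], -0.21], [[0, 0, 0], -0.28], [[0, 0, 0], -0.35]])

```text
clock: 23.97
tool_pos: [0.5138, 0.03, 0.2562]
orientation: [-180.0, -0.0, -26.7]
force: [-0.8, 0.9, 0.8]
opening: 0.0526
gripper_force: 0.0
```

>>> send_rows(deltas=[[[0, 0, 0], -0.07], [[0, 0, 0], -0.14], [[0, 0, 0], -0.21], [[0, 0, 0], -0.28], [[0, 0, 0], -0.3]])

```text
clock: 24.38
tool_pos: [0.5138, 0.0298, 0.2561]
orientation: [-180.0, -0.0, 0.4]
force: [-0.4, -0.2, 0.3]
opening: 0.0527
gripper_force: 0.0
```

>>> send_rows(deltas=[[[0, 0, 0], 0], [[0, 0, 0], 0], [[0, 0, 0], 0], [[0, 0, 0], 0], [[0, 0, 0], 0]])

```text
clock: 24.8
tool_pos: [0.514, 0.0298, 0.2558]
orientation: [-180.0, -0.0, -0.0]
force: [0.4, 0.9, -0.0]
opening: 0.0529
gripper_force: 0.0
```

```bash
cat >> h.py <<'E'
def nuts(p):
    "cut-out nuts: position of top-face centre via mask fit, and flat orientation (deg mod 60)"
    out=[]
    for d in ctrl.cut_out(p,"nut1"):
        m=d["pixels"].astype(np.uint8); c=p["color"][d["pixels"]].mean(0)
        ys,xs=np.nonzero(m)
        if len(xs)<150: continue
        # candidate model: union of top and bottom hexagons, circumradius 17.4
        u,v=xs.mean(),ys.mean(); c0=ray(p,u,v,.019)[:2]
        from scipy.optimize import minimize
        def mask(x):
            a=x[2]+np.radians(np.arange(6)*60)
            P=np.array([proj(p,[x[0]+.0173*np.cos(t),x[1]+.0173*np.sin(t),z]) for t in a for z in (.012,.026)],np.float32)
            h=cv2.convexHull(P); k=np.zeros((480,640),np.uint8)
            cv2.fillPoly(k,[np.round(h*16).astype(np.int32)],1,shift=4); return k
        mm=cv2.drawContours(np.zeros_like(m),[max(cv2.findContours(m,0,2)[0],key=len)],-1,1,-1)
        best=None
        for a in np.radians(np.arange(0,60,10)):
            r=minimize(lambda x:(mask(x)^mm).sum(),[*c0,a],method="Nelder-Mead",options=dict(initial_simplex=[[*c0,a],[c0[0]+.003,c0[1],a],[c0[0],c0[1]+.003,a],[*c0,a+.12]],maxiter=80))
            if best is None or r.fun<best.fun: best=r
        x=best.x; cor=np.degrees(x[2])%60
        print("nut conf %.2f px %d,%d area %d miss %d xy %.4f %.4f corner_deg %.1f rgb %s"%(d["conf"],u,v,len(xs),best.fun,*x[:2],cor,c.round()))
E
python3 - <<'E'
from h import *
o=ctrl.get_obs(); print(o["clock"],o["tool_pos"],o["orientation"],o["joint_pos"])
p=ctrl.snapshot("wrist"); save(p,"w4"); nuts(p)
for y in(.1337,.0337,-.0663): print("pocket pred",proj(p,[.457,y,.012]))
g=cv2.cvtColor(p["color"],cv2.COLOR_RGB2GRAY); print(g[270,320])
E
```

```text
24.8 [0.51395544 0.02981583 0.25581968] [-1.79998158e+02 -5.79450989e-04 -3.58358154e-02] [ 2.51926658e+01  7.05226453e+00 -2.23477677e+01 -1.62905438e-03
 -6.05986585e+01  6.47722981e+01]
nut conf 0.91 px 385,161 area 1317 miss 25 xy 0.5540 -0.0253 corner_deg 21.8 rgb [167. 167. 169.]
nut conf 0.73 px 222,209 area 1264 miss 22 xy 0.5132 0.1118 corner_deg 15.3 rgb [108. 108. 109.]
nut conf 0.67 px 326,190 area 1142 miss 100 xy 0.5297 0.0229 corner_deg 52.8 rgb [124. 122. 124.]
pocket pred [205.63087982 266.75391384]
pocket pred [314.32471665 266.70530906]
pocket pred [423.05145451 266.65668957]
104
```

View pics/w4.png

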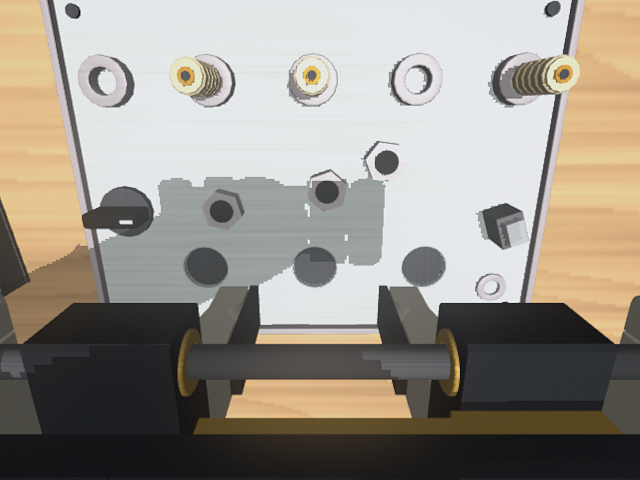

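The view shows nuts at A (222,210), B (327,190) and C (385,161). C has been knocked aside since the first picture. All three are steel, and the pockets sit at (206,267), (315,267) and (423,267) as predicted. Nut A first.

>>> send_rows(deltas=[[[0, -0.04, 0], -0.05], [[0, -0.08, 0], -0.1], [[-0.001, -0.1025, 0.02], -0.17], [[-0.001, -0.1025, 0.06], -0.17], [[-0.001, -0.1025, 0.1], -0.17]])

```text
clock: 25.32
tool_pos: [0.5139, 0.1135, 0.176]
orientation: [-179.9, -0.2, 15.4]
force: [0.0, 1.1, -0.7]
opening: 0.0528
gripper_force: 0.0
```

>>> send_rows(deltas=[[[0, 0, 0.04], 0], [[0, 0, 0.08], 0], [[0, 0, 0.1], 0], [[0, 0, 0.11], 0], [[0, 0, 0.118], 0]])

```text
clock: 25.73
tool_pos: [0.5131, 0.1117, 0.0804]
orientation: [180.0, 0.1, 15.3]
force: [-0.2, 0.2, -0.5]
opening: 0.0526
gripper_force: 0.0
```

>>> send_rows(deltas=[[[0, 0, 0], 0], [[0, 0, 0], 0], [[0, 0, 0], 0], [[0, 0, 0], 0], [[0, 0, 0], 0]], gripper=0)

```text
clock: 26.15
tool_pos: [0.5139, 0.1122, 0.0826]
orientation: [-180.0, -0.1, 15.3]
force: [-0.1, -0.0, 4.6]
opening: 0.0334
gripper_force: 30.0
```

>>> send_rows(deltas=[[[0, 0, 0], 0], [[0, 0, 0], 0], [[0, 0, 0], 0], [[0, 0, 0], 0], [[0, 0, 0], 0]])

```text
clock: 26.57
tool_pos: [0.5139, 0.1122, 0.0826]
orientation: [-180.0, -0.1, 15.3]
force: [-1.0, 0.5, 7.8]
opening: 0.0331
gripper_force: 30.0
```

The opening is 33 mm rather than 30, so the nut is held skewed. Opening and taking a closer look.

>>> send_rows(deltas=[[[0, 0, 0], 0], [[0, 0, 0], 0], [[0, 0, 0], 0], [[0, 0, 0], 0], [[0, 0, -0.02], 0]], gripper=0.6)

```text
clock: 26.98
tool_pos: [0.5116, 0.111, 0.0951]
orientation: [179.9, 0.3, 15.3]
force: [0.3, 0.7, -0.3]
opening: 0.052
gripper_force: 0.0
```

>>> send_rows(deltas=[[[-0.03, 0, -0.04], 0], [[-0.06, 0, -0.08], 0], [[-0.08, 0, -0.08], 0], [[-0.08, 0, -0.08], 0], [[-0.08, 0, -0.08], 0]])

```text
clock: 27.4
tool_pos: [0.4511, 0.0949, 0.1619]
orientation: [-180.0, -0.1, 15.3]
force: [0.1, 0.5, -0.2]
opening: 0.0523
gripper_force: 0.0
```

Run:
```python
from h import *
o=ctrl.get_obs(); print(o["tool_pos"],o["orientation"])
p=ctrl.snapshot("wrist"); nuts(p)
save(p,"w5",(160,80,560,320),2)
```

```text
[0.45105171 0.09489581 0.16193984] [-1.79961266e+02 -7.80877999e-02  1.53254070e+01]
nut conf 0.77 px 318,141 area 2507 miss 59 xy 0.5135 0.1123 corner_deg 15.1 rgb [178. 177. 180.]
nut conf 0.72 px 473,153 area 2807 miss 103 xy 0.5302 0.0224 corner_deg 47.7 rgb [159. 157. 159.]
nut conf 0.56 px 567,134 area 3326 miss 62 xy 0.5546 -0.0255 corner_deg 22.2 rgb [139. 136. 138.]
```

View pics/w5.png

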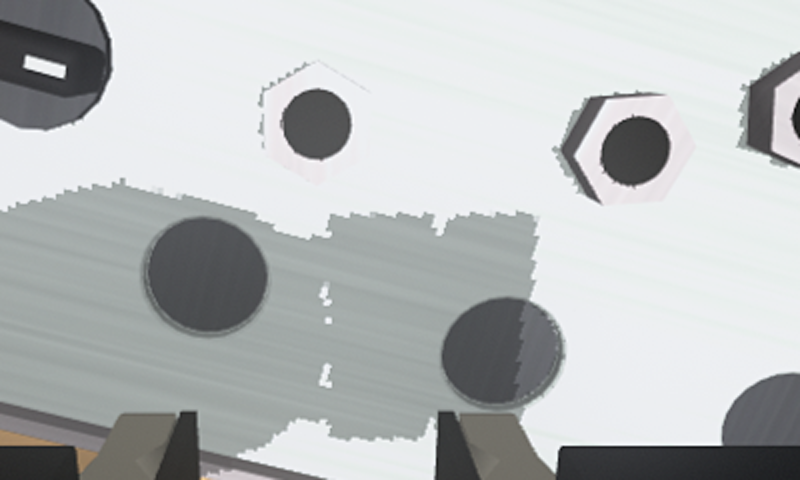

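Nut A has a corner straight up along the tool x axis, so the yaw is right. It was aligned, and the opening reading comes from the fingertips. Re-gripping and sliding it.

>>> send_rows(deltas=[[[0.04, 0, 0], 0], [[0.08, 0, 0.02], 0], [[0.08, 0, 0.06], 0], [[0.08, 0, 0.09], 0], [[0.08, 0, 0.1], 0]])

```text
clock: 27.92
tool_pos: [0.5122, 0.1108, 0.0774]
orientation: [179.9, 0.4, 15.3]
force: [-29.9, 1.1, 97.5]
opening: 0.0524
gripper_force: 48.8
```

>>> send_rows(deltas=[[[0, 0, 0], 0], [[0, 0, 0], 0], [[0, 0, 0], 0], [[0, 0, 0], 0], [[0, 0, 0], 0]], gripper=0)

```text
clock: 28.33
tool_pos: [0.5133, 0.1119, 0.0816]
orientation: [-180.0, -0.0, 15.3]
force: [-0.6, 0.2, -1.1]
opening: 0.0328
gripper_force: 30.0
```

>>> send_rows(deltas=[[[0, 0, 0], 0], [[0, 0, 0], 0], [[0, 0, 0], 0], [[0, 0, 0], 0], [[0, 0, 0], 0]])

```text
clock: 28.75
tool_pos: [0.5132, 0.1119, 0.0815]
orientation: [-180.0, -0.0, 15.3]
force: [-1.0, -0.2, -0.1]
opening: 0.0337
gripper_force: 30.0
```

>>> send_rows(deltas=[[[-0.006, -0.005, 0], 0], [[-0.012, -0.01, 0], 0], [[-0.018, -0.014, 0], 0], [[-0.024, -0.018, 0], 0], [[-0.03, -0.022, 0], 0]])

```text
clock: 29.17
tool_pos: [0.4846, 0.1227, 0.0814]
orientation: [-180.0, 0.0, 15.3]
force: [0.7, -0.9, 0.1]
opening: 0.0334
gripper_force: 30.0
```

>>> send_rows(deltas=[[[-0.008, -0.006, 0], 0], [[-0.016, -0.012, 0], 0], [[-0.024, -0.018, 0], 0], [[-0.031, -0.0225, 0], 0], [[-0.031, -0.0225, 0], 0]])

```text
clock: 29.58
tool_pos: [0.4554, 0.1335, 0.0814]
orientation: [180.0, 0.0, 15.3]
force: [0.1, -0.7, -0.1]
opening: 0.0334
gripper_force: 30.0
```

>>> send_rows(deltas=[[[0, 0, 0], 0], [[0, 0, 0], 0], [[0, 0, 0], 0], [[0, 0, 0], 0], [[0, 0, 0], 0]])

```text
clock: 30.0
tool_pos: [0.4569, 0.1332, 0.0813]
orientation: [180.0, 0.0, 15.3]
force: [1.2, -1.0, -0.3]
opening: 0.0336
gripper_force: 30.0
```

The fast descent overshot into the plate at 97 N, so later approaches must end slowly. Releasing and checking.

>>> send_rows(deltas=[[[0, 0, 0], 0], [[0, 0, 0], 0], [[0, 0, 0], 0], [[0, 0, 0], 0], [[0, 0, 0], 0]], gripper=0.6)

```text
clock: 30.42
tool_pos: [0.4568, 0.1333, 0.0814]
orientation: [180.0, -0.0, 15.3]
force: [-0.5, -0.3, -0.1]
opening: 0.0525
gripper_force: 0.0
```

>>> send_rows(deltas=[[[0, 0, -0.02], 0], [[0, 0, -0.05], 0], [[0, 0, -0.1], 0], [[0, 0, -0.14], 0], [[0, 0, -0.14], 0]])

```text
clock: 30.83
tool_pos: [0.4595, 0.1349, 0.1997]
orientation: [-179.9, -0.6, 15.4]
force: [0.5, 0.7, -0.0]
opening: 0.0527
gripper_force: 0.0
```

>>> send_rows(deltas=[[[0, 0.03, 0], 0.05], [[0, 0.05, 0], 0.1], [[0, 0.05, 0], 0.15], [[0, 0.05, 0], 0.17], [[0, 0.05, 0], 0.17]])

```text
clock: 31.25
tool_pos: [0.4673, 0.0944, 0.1934]
orientation: [-180.0, -0.0, -0.1]
force: [0.5, 0.5, 0.5]
opening: 0.0526
gripper_force: 0.0
```

Run:
```python
from h import *
o=ctrl.get_obs(); print(o["tool_pos"],o["orientation"])
p=ctrl.snapshot("wrist"); nuts(p)
save(p,"w6")
print(proj(p,[.457,.1337,.02]),proj(p,[.457,.1337,.012]))
```

```text
[0.46725803 0.09435939 0.19335026] [-1.79993496e+02 -2.70127193e-03 -1.22166850e-01]
nut conf 0.87 px 506,99 area 2578 miss 59 xy 0.5544 -0.0255 corner_deg 23.0 rgb [148. 145. 147.]
nut conf 0.78 px 427,138 area 2239 miss 50 xy 0.5302 0.0228 corner_deg 48.4 rgb [166. 165. 167.]
nut conf 0.75 px 246,398 area 777 miss 675 xy 0.3236 0.1537 corner_deg 42.2 rgb [ 90.  55. 100.]
nut conf 0.58 px 630,184 area 763 miss 122 xy 0.5002 -0.1313 corner_deg 49.8 rgb [46. 47. 49.]
nut conf 0.57 px 264,242 area 1699 miss 115 xy 0.4585 0.1325 corner_deg 12.5 rgb [107. 106. 108.]
[263.53055486 244.60860242] [264.96664111 240.95107487]
```

View pics/w6.png

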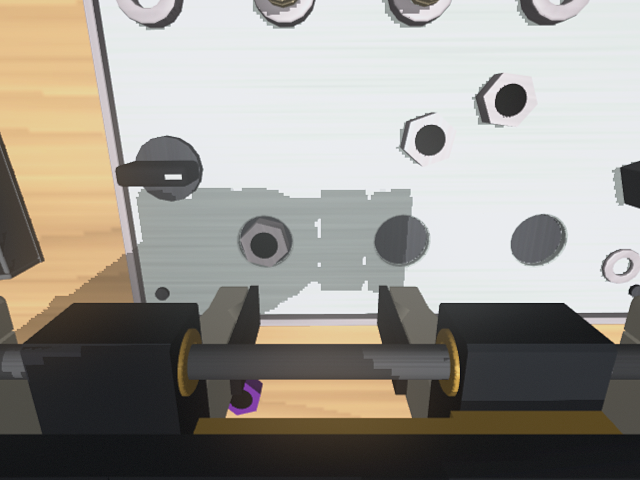

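Nut A lies in its pocket at (264,242). Next is nut B (429,139), with C at (508,99).

>>> send_rows(deltas=[[[0.03, 0.035, 0], 0.05], [[0.06, 0.07, 0], 0.1], [[0.079, 0.09, 0], 0.133], [[0.079, 0.09, 0.02], 0.133], [[0.079, 0.09, 0.05], 0.133]], gripper=0.5)

```text
clock: 31.77
tool_pos: [0.5327, 0.0223, 0.1545]
orientation: [-179.9, -0.2, -12.0]
force: [0.4, -0.4, -0.9]
opening: 0.0442
gripper_force: 0.0
```

>>> send_rows(deltas=[[[0, 0, 0.03], 0], [[0, 0, 0.05], 0], [[0, 0, 0.06], 0], [[0, 0, 0.07], 0], [[0, 0, 0.075], 0]])

```text
clock: 32.18
tool_pos: [0.5305, 0.0229, 0.0928]
orientation: [180.0, 0.0, -11.9]
force: [-0.6, -0.1, 0.0]
opening: 0.0437
gripper_force: 0.0
```

>>> send_rows(deltas=[[[0, 0, 0.005], 0], [[0, 0, 0.01], 0], [[0, 0, 0.015], 0], [[0, 0, 0.015], 0], [[0, 0, 0.015], 0]])

```text
clock: 32.6
tool_pos: [0.5306, 0.0227, 0.0815]
orientation: [-180.0, -0.0, -12.0]
force: [0.3, 0.3, -0.0]
opening: 0.0437
gripper_force: 0.0
```

>>> send_rows(deltas=[[[0, 0, 0], 0], [[0, 0, 0], 0], [[0, 0, 0], 0], [[0, 0, 0], 0], [[0, 0, 0], 0]], gripper=0)

```text
clock: 33.02
tool_pos: [0.5307, 0.0228, 0.0817]
orientation: [-180.0, -0.0, -12.0]
force: [-0.6, 0.6, 3.1]
opening: 0.0338
gripper_force: 30.0
```

>>> send_rows(deltas=[[[0, 0, 0], 0], [[0, 0, 0], 0], [[0, 0, 0], 0], [[0, 0, 0], 0], [[0, 0, 0], 0]])

```text
clock: 33.43
tool_pos: [0.5307, 0.0228, 0.0817]
orientation: [-180.0, -0.0, -12.0]
force: [-1.9, 0.5, 5.2]
opening: 0.0335
gripper_force: 30.0
```

>>> send_rows(deltas=[[[-0.01, 0.001, 0], 0], [[-0.02, 0.001, 0], 0], [[-0.03, 0.002, 0], 0], [[-0.04, 0.002, 0], 0], [[-0.05, 0.003, 0], 0]])

```text
clock: 33.85
tool_pos: [0.4903, 0.029, 0.0816]
orientation: [-180.0, -0.0, -11.9]
force: [2.4, 0.9, 4.2]
opening: 0.0334
gripper_force: 30.0
```

>>> send_rows(deltas=[[[-0.01, 0.001, 0], 0], [[-0.02, 0.001, 0], 0], [[-0.03, 0.002, 0], 0], [[-0.038, 0.002, 0], 0], [[-0.042, 0.002, 0], 0]])

```text
clock: 34.27
tool_pos: [0.4553, 0.0336, 0.0808]
orientation: [179.9, 0.1, -12.0]
force: [-1.2, -0.6, -0.6]
opening: 0.0334
gripper_force: 30.0
```

>>> send_rows(deltas=[[[0, 0, 0], 0], [[0, 0, 0], 0], [[0, 0, 0], 0], [[0, 0, 0], 0], [[0, 0, 0], 0]])

```text
clock: 34.68
tool_pos: [0.4577, 0.034, 0.0811]
orientation: [180.0, 0.0, -12.0]
force: [0.2, -0.1, -0.2]
opening: 0.0337
gripper_force: 30.0
```

>>> send_rows(deltas=[[[0, 0, 0], 0], [[0, 0, 0], 0], [[0, 0, 0], 0], [[0, 0, 0], 0], [[0, 0, 0], 0]], gripper=0.55)

```text
clock: 35.1
tool_pos: [0.4577, 0.0341, 0.0814]
orientation: [-180.0, -0.0, -12.0]
force: [-0.2, -0.7, -0.0]
opening: 0.0477
gripper_force: 0.0
```

>>> send_rows(deltas=[[[0, 0, -0.02], 0], [[0, 0, -0.05], 0], [[0, 0, -0.1], -0.05], [[0, 0, -0.14], -0.1], [[0, 0, -0.14], -0.133]])

```text
clock: 35.52
tool_pos: [0.4606, 0.0351, 0.1996]
orientation: [-179.8, -0.5, 0.3]
force: [0.7, 1.1, -0.4]
opening: 0.0481
gripper_force: 0.0
```

>>> send_rows(deltas=[[[0, 0, 0], 0], [[0, 0, 0], 0], [[0, 0, 0], 0], [[0, 0, 0], 0], [[0, 0, 0], 0]])

```text
clock: 35.93
tool_pos: [0.4572, 0.0339, 0.1924]
orientation: [179.9, 0.1, -0.0]
force: [-0.2, 0.3, 0.3]
opening: 0.0483
gripper_force: 0.0
```

Run:
```python
from h import *
o=ctrl.get_obs(); print(o["tool_pos"],o["orientation"])
p=ctrl.snapshot("wrist"); nuts(p)
save(p,"w7")
print(proj(p,[.457,.0337,.02]),proj(p,[.457,.0337,.012]))
```

```text
[0.45723713 0.03386006 0.19239872] [ 1.79942932e+02  1.10996117e-01 -4.58885661e-02]
nut conf 0.81 px 412,82 area 2411 miss 52 xy 0.5545 -0.0252 corner_deg 23.9 rgb [159. 160. 162.]
nut conf 0.79 px 178,228 area 1834 miss 114 xy 0.4579 0.1321 corner_deg 13.8 rgb [104. 103. 104.]
[318.52580419 231.08986097] [318.51067615 227.71717576]
```

View pics/w7.png

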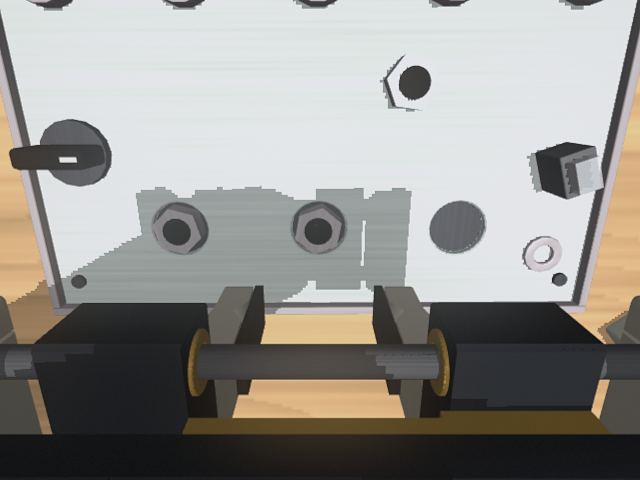

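Nut B is in the middle pocket (318,230). Nut C is at (412,82) and goes to the right pocket (457,227). I'll end at yaw 0 to keep the fingers off the relay.

>>> send_rows(deltas=[[[0.04, 0.024, 0], -0.07], [[0.08, 0.048, 0], -0.14], [[0.121, 0.074, 0], -0.21], [[0.121, 0.074, 0], -0.256], [[0.121, 0.074, 0.04], -0.256]])

```text
clock: 36.45
tool_pos: [0.5593, -0.0258, 0.165]
orientation: [179.8, -0.4, 23.2]
force: [1.1, 0.6, 0.1]
opening: 0.048
gripper_force: 0.0
```

>>> send_rows(deltas=[[[0, 0, 0.03], 0], [[0, 0, 0.055], 0], [[0, 0, 0.07], 0], [[0, 0, 0.08], 0], [[0, 0, 0.085], 0]])

```text
clock: 36.87
tool_pos: [0.5539, -0.0253, 0.0918]
orientation: [-180.0, 0.1, 23.0]
force: [0.3, -0.6, -0.4]
opening: 0.0483
gripper_force: 0.0
```

>>> send_rows(deltas=[[[0, 0, 0.005], 0], [[0, 0, 0.01], 0], [[0, 0, 0.015], 0], [[0, 0, 0.015], 0], [[0, 0, 0.015], 0]])

```text
clock: 37.28
tool_pos: [0.5546, -0.0251, 0.0816]
orientation: [180.0, -0.0, 23.0]
force: [0.7, -0.2, -0.1]
opening: 0.0484
gripper_force: 0.0
```

>>> send_rows(deltas=[[[0, 0, 0], 0], [[0, 0, 0], 0], [[0, 0, 0], 0], [[0, 0, 0], 0], [[0, 0, 0], 0]], gripper=0)

```text
clock: 37.7
tool_pos: [0.5547, -0.0251, 0.0817]
orientation: [180.0, -0.0, 23.0]
force: [-1.6, 0.0, 1.9]
opening: 0.0332
gripper_force: 30.0
```

>>> send_rows(deltas=[[[0, 0, 0], 0], [[0, 0, 0], 0], [[0, 0, 0], 0], [[0, 0, 0], 0], [[0, 0, 0], 0]])

```text
clock: 38.12
tool_pos: [0.5547, -0.0251, 0.0817]
orientation: [180.0, -0.0, 23.1]
force: [-0.2, -0.9, 5.4]
opening: 0.0333
gripper_force: 30.0
```

>>> send_rows(deltas=[[[-0.01, 0, 0], 0], [[-0.02, 0, 0], 0], [[-0.03, 0, 0], 0], [[-0.04, 0, 0], 0], [[-0.05, 0, 0], 0]])

```text
clock: 38.53
tool_pos: [0.5172, -0.0411, 0.0817]
orientation: [180.0, -0.1, 23.1]
force: [2.7, 0.7, 5.6]
opening: 0.0336
gripper_force: 30.0
```

>>> send_rows(deltas=[[[-0.01, 0, 0], 0.026], [[-0.02, 0, 0], 0.052], [[-0.03, 0, 0], 0.078], [[-0.04, 0, 0], 0.104], [[-0.05, 0, 0], 0.128]])

```text
clock: 38.95
tool_pos: [0.4804, -0.0567, 0.0817]
orientation: [180.0, -0.1, 11.4]
force: [2.9, 1.3, 4.4]
opening: 0.0333
gripper_force: 30.0
```

>>> send_rows(deltas=[[[-0.008, 0.0016, 0], 0.032], [[-0.016, 0.0032, 0], 0.064], [[-0.024, 0.0048, 0], 0.096], [[-0.0315, 0.0064, 0], 0.128], [[-0.0315, 0.0064, 0], 0.128]])

```text
clock: 39.37
tool_pos: [0.4548, -0.0673, 0.0809]
orientation: [180.0, 0.1, -0.2]
force: [0.1, 0.1, -0.3]
opening: 0.0334
gripper_force: 30.0
```

>>> send_rows(deltas=[[[0, 0, 0], 0], [[0, 0, 0], 0], [[0, 0, 0], 0], [[0, 0, 0], 0], [[0, 0, 0], 0]])

```text
clock: 39.78
tool_pos: [0.4571, -0.0665, 0.0812]
orientation: [180.0, 0.0, 0.0]
force: [-0.4, 0.1, 0.0]
opening: 0.0333
gripper_force: 30.0
```

>>> send_rows(deltas=[[[0, 0, 0], 0], [[0, 0, 0], 0], [[0, 0, 0], 0], [[0, 0, 0], 0], [[0, 0, 0], 0]], gripper=0.47)

```text
clock: 40.2
tool_pos: [0.4572, -0.0665, 0.0814]
orientation: [-180.0, -0.0, 0.0]
force: [0.1, 0.1, 0.2]
opening: 0.0413
gripper_force: 0.0
```

>>> send_rows(deltas=[[[0, 0, -0.02], 0], [[0, 0, -0.05], 0], [[0, 0, -0.1], 0], [[0, 0, -0.14], 0], [[0, 0, -0.18], 0]])

```text
clock: 40.62
tool_pos: [0.4569, -0.0666, 0.2273]
orientation: [-180.0, -0.0, 0.0]
force: [-0.4, 0.2, -0.3]
opening: 0.0409
gripper_force: 0.0
```

>>> send_rows(deltas=[[[0, -0.04, 0], 0], [[0, -0.08, 0], 0], [[0, -0.12, 0], 0], [[0, -0.12, 0], 0], [[0, -0.12, 0], 0]])

```text
clock: 41.03
tool_pos: [0.4571, 0.0308, 0.2255]
orientation: [-180.0, -0.0, 0.2]
force: [-0.3, -0.3, 0.4]
opening: 0.0413
gripper_force: 0.0
```

Run:
```python
from h import *
o=ctrl.get_obs(); print(o["tool_pos"],o["orientation"],o["clock"])
p=ctrl.snapshot("wrist"); nuts(p)
save(p,"w8")
q=ctrl.snapshot("scene"); save(q,"s2")
```

```text
[0.45711599 0.03082358 0.22551808] [-1.79985156e+02 -1.96527024e-02  1.73770846e-01] 41.0333
nut conf 0.80 px 189,216 area 1442 miss 115 xy 0.4582 0.1310 corner_deg 15.9 rgb [108. 106. 108.]
nut conf 0.58 px 440,217 area 1483 miss 73 xy 0.4578 -0.0644 corner_deg 58.9 rgb [154. 151. 154.]
nut conf 0.56 px 314,216 area 1357 miss 92 xy 0.4582 0.0345 corner_deg 49.3 rgb [109. 107. 109.]
```

View pics/w8.png

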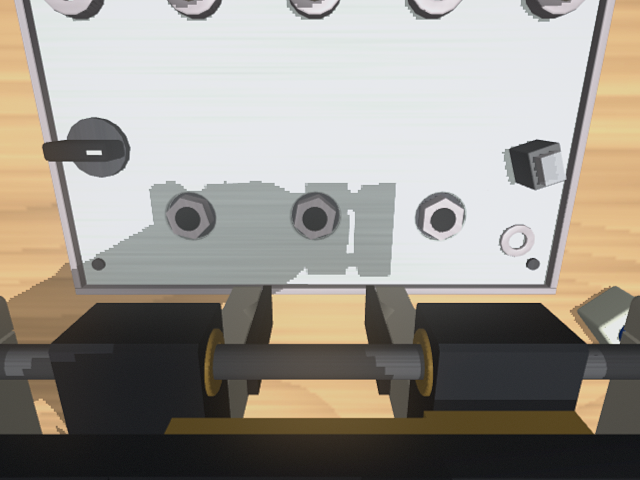

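View pics/s2.png

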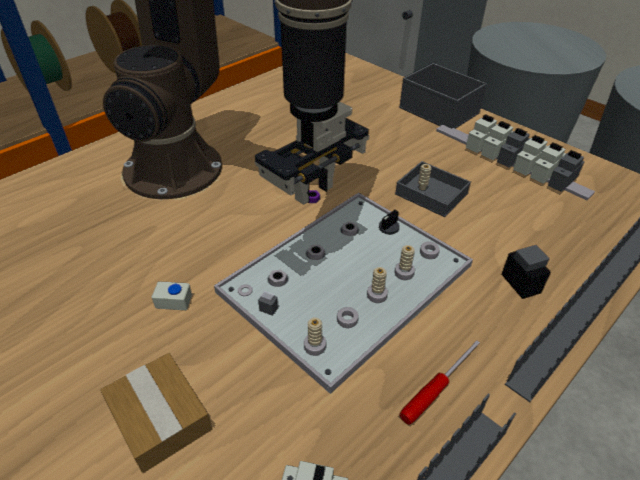

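All three nuts lie in their pockets at (190,216), (315,216) and (441,217). The relay and washer are in place, and post 3 stands in the tray. One last check of post heights in the scene picture: post tops at (315,321), (379,270) and (406,248).

Run:
```python
from h import *
q=ctrl.snapshot("scene")
for y in [.1135,.0335,-.1268]: print([proj(q,[.617,y,z]).round(1) for z in(.072,.0785)])
im=q["color"][:,:,::-1]; cr=np.vstack([cv2.resize(im[y-15:y+15,x-30:x+30],None,fx=6,fy=6,interpolation=0) for x,y in[(315,321),(379,270),(406,248)]]); cv2.imwrite("pics/pt.png",cr)
```

```text
[array([408.2, 251.7]), array([408.7, 249.1])]
[array([379.9, 273.9]), array([380.2, 271.3])]
[array([314.4, 325.2]), array([314.4, 322.6])]
```

View pics/pt.png

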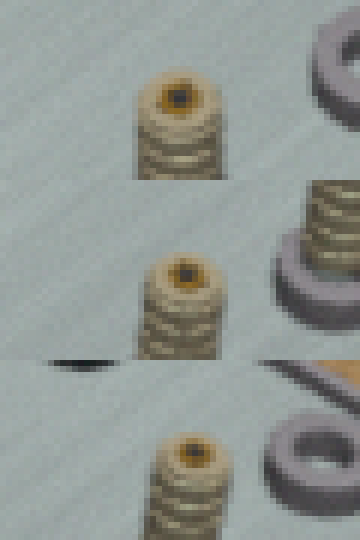

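The tops sit at (315,322.3), (380,270.8) and (408.5,248.5), which matches the drawn-up height for all three. Handing in.

```bash
python3 -c "
from plant import ctrl
print(ctrl.close_job())"
```

```text
the job is handed in; nothing more can be done
None
```

The job is handed in, with no verdict returned: the clamp knob is at its stop, three latched posts are drawn up about 6 mm, the loose post is in the tray, and all three nuts are in their pockets; one fast descent pressed the fingertips on the plate with a measured 97 N (wrist limit 120 N).

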